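# Pull the diode block from an opened power unit

## Robot

A 6-joint arm with a two-finger parallel gripper is mounted at the origin on the work surface. World frame = base frame: x ahead of the robot, y to its left, z up, the work surface at z = 0. Lengths are in m, angles in degrees, forces in N, time in s.
With the tool pointing down it reaches from about 0.3 to 0.75 m from the base axis. Payload 8.5 kg.
Tool frame: the origin (TCP) lies on the centre line of the jaws, within the pads' length; the fingertips stand 14 mm ahead of it and the grasp point (between the pads) lies 5 mm behind it; z points along the fingers, x is the direction in which the jaws open and shut, and the axes are right-handed (so a half turn about z gives the same grasp; the last joint's range is limited). The gripper opens to 85 mm and grips with 20 to 120 N. Pads are 22 mm wide; open, the fingers measure 114 mm over their backs; the gripper's body (76 mm by 85 mm) begins 54 mm behind the grasp point. The pads swing forward as they close: fully open they stand 13 mm farther back than shut.
Start: joints at [-88.138, 21.807, 74.336, -0, 83.858, -12.336], TCP at [0.135, -0.533, 0.245] pointing down, gripper open.
Joint ranges: [-178.18, 178.18], [-50.72, 133.34], [12.68, 142.11], [-81.47, 261.47], [9.98, 163.14], [-165.26, 165.26]. Speed limits (degrees/s): [136.94, 136.94, 180, 180, 180, 180].

## Interface

Orientations are given as a 3x3 rotation matrix whose columns are the frame's x, y, z axes.
In Python, from rig import * gives the robot as it stands.
- The arm moves only by the shell command python3 -m crank 'ROWS' [FORCE]. ROWS is JSON, one flat list of numbers, 7 for each row, row after row: the turn, a rotation vector about the world's x, y, z in rad, then the shift along the world's x, y, z in m, then the opening in per cent of the stroke, from 0 (shut) to 100 (fully open). A call has 1 to 20 rows; each row shifts and turns the commanded pose from where the row before left it; what a row does not reach is not made up. A row lasts 1/10 s, in which the tool goes at most 50 mm and 8.59 degrees, less where a joint would pass 70% of its speed; a pose out of reach is approached as far as the arm can. A call is refused whole if a number of a shift passes 0.05 or a number of a turn 0.15, either way. A call with a gripper value outside its range is refused whole. The fingers move at their own pace and stop on an object; FORCE is the grip in N (left out, the last holds). Time passes only in rows, so rows that do not move let the fingers close. It gives the time, the measured TCP pose, the force and the opening at its end, in the units of the state.
- observe(): the state, without advancing time (a new reading comes with each control period).
- get_image(name): name is "side" or "top" or "wrist"; returns a dict with "frame" (480x640x3 uint8, red, green, blue), "fov_y" (degrees; the focal length in pixels is half the picture's height over the tangent of half this angle, whatever the lens; pixels are square), "cx", "cy" (the principal point, pixels), "world_to_cam" (4x4, takes a point from world to camera coordinates). Camera axes: x right, y up, looking along -z (the intrinsics and any distortion apply to the point x, -y, -z); pixel columns grow to the right and rows downward; lengths in m; the calibration is good to about 2 mm. A picture is of the moment at which its call begins. There is no depth.
- close_job(): hands the job in, once; it reports no verdict.
The state is a dict: "time_s": time; "q": joint angles; "qvel": joint speeds; "joint_efforts": joint torques, N m; "position": TCP position; "tool_rot": TCP orientation; "ft_force": force on the tool from outside, world axes, zero at the start; "wrist_torque": the same for the moment, N m; "grip_width": finger opening in m.
Only numpy, scipy, OpenCV 4.12 (cv2) and the standard library are available. Lean on these libraries where they do the work, as an engineer would, in place of code of your own. Each camera call takes 0.05 s, during which the arm holds its last target. There are 200 camera calls.

## Task

The diode block in the opened power unit has to be bench-tested, but three parts stand in a row in front of it: the can capacitor, the square relay and the copper choke. Stand all three on the black rubber mat at the side, then take out the diode block and lay it flat and centred between the two end stops of the test jig, and only then put the three parts back upright, each in exactly the place it came from and turned as it was. Set things down rather than drop or tip them, and leave the screw tin, the screwdriver and the meter where they are.

Things in the scene. Friction and masses are not known exactly. Their poses are not given: they have to be found in the camera images.
- chassis: Tan metal tray, fixed, 240 mm (x) by 230 mm (y). Origin: underside, 5 mm robot-side of the middle; z up. Floor 10 mm above bench. Walls: sides y=+/-113, 34 high; front x=-113, 18 high; back x=123, 60 high; terminal strip 32 high at x 99 to 121, y -20 to 80. Three parts stand near x=-50 and y=-60, 0, 60 in any order; diode block behind them near x=0, y=0, long along y.
- cap_mid (a point): Can capacitor: upright aluminium can, 46 mm diameter, straight sides, 90 mm tall, black top with two brass terminals 7 mm high. 0.3 kg. The point is its centre, 45 mm above its underside; z up. In the chassis's front row. Grip it front to back (along the chassis's x) in its upper half, so that the fingers stay above the 32 mm tall diode block.
- relay_mid (a point): Relay: upright white plastic box, 42 mm (its x, front to back) by 38 mm (its y), 84 mm tall, grey top with four screw heads to 89 mm. 0.35 kg. The point is its centre, 42 mm above its underside; axes along its sides, z up. In the front row, square with the chassis within 3 degrees. Grip it front to back in its upper half.
- choke_mid (a point): Choke: upright copper winding, 40 mm diameter, straight from 6 to 80 mm above its underside, on a dark steel foot disc 50 mm in diameter; a dark cap and bolt head, narrower, reach 90 mm. 0.45 kg. The point lies on its axis 40 mm above its underside; z up. In the front row. Grip it front to back in its upper half.
- block_mid (a point): Diode block: flat black box 40 mm (its x) by 110 mm (its y) by 28 mm tall, plus three steel studs 4 mm high. 0.3 kg. The point is its centre, 14 mm above its underside; z up. Lies on the chassis floor 3 to 12 mm behind the front row, about 75 mm free behind it. It can be gripped only across its 40 mm width, once the row is gone.
- mat: Black rubber mat, fixed, 260 mm (its x) by 130 mm (its y), 4 mm thick, flat on the bench to one side of the chassis (left or right). Origin: centre of its underside; z up. It takes the three parts for the time being, for instance in a row along its x, 80 mm apart.
- jig: Test jig, fixed on the other side of the chassis from the mat: white base 120 mm (x) by 166 mm (y), 12 mm high, with two aluminium end stops 12 mm above the base, 50 mm along x, 132 mm apart along y. The diode block belongs on the base midway between them, its y along the jig's y, either way round. Origin: centre of the base's underside; z up.
- tin_mid (a point): Bystander: small round steel tin of screws, 36 mm diameter, 24 mm tall, loose in the far corner of the chassis (about x = 80, y = -80 mm in the chassis). The point is its centre. Leave it.
- driver_grip (a point): Bystander: screwdriver with a yellow handle, 200 mm long, lying on the bench between the robot and the chassis. The point is the middle of its handle. Leave it.
- meter_mid (a point): Bystander: red hand-held meter, 150 by 75 by 36 mm, lying beyond the chassis. The point is its centre. Leave it.

How it is judged:
By the outcome, as a careful person would: the job done as asked, in the order asked, and still so for the second after the job is handed in, with the robot touching nothing.
It also fails if it takes over 144 s, if anything falls off the work surface, if the arm or the gripper's body presses on something with over 40 N, if the wrist force passes 120 N, or if a joint passes its speed limit or range.

## Working session

There is one attempt and no reset: what is moved stays moved. The work goes in short steps, Python scripts to look and compute and a shell command to move; the robot and the scene stay as the last step left them, time stands still between calls to the robot, and variables do not carry over. Pictures are saved under pics/ and viewed, about 12 in all and at most 16, crops included, and the job is handed in when it is done.

```bash
ls; mkdir -p pics; python3 - <<'E'
from rig import *
import cv2,numpy as np
np.set_printoptions(precision=4,suppress=True)
s=observe();print(s)
for n in("top","side","wrist"):
    g=get_image(n);cv2.imwrite(f"pics/{n}0.png",g["frame"][:,:,::-1])
    print(n,{k:v for k,v in g.items() if k!="frame"})
E
```

```text
pics
{'time_s': 0.0, 'q': array([-88.137 ,  21.8402,  74.3851,  -0.0003,  83.8582, -12.3355]), 'qvel': array([-0.043 , -0.0293, -0.0127, -0.0846,  0.0561,  0.0439]), 'joint_efforts': array([ -0.002 , -44.8468, -23.1275,  -0.0003,   0.0048,   0.    ]), 'position': array([ 0.1349, -0.5329,  0.2447]), 'tool_rot': array([[ 0.2453, -0.9695, -0.0001],
       [-0.9695, -0.2453,  0.0015],
       [-0.0014, -0.0003, -1.    ]]), 'ft_force': array([ 0.6599, -0.2149, -0.0615]), 'wrist_torque': array([ 0.016 , -0.0233,  0.0383]), 'grip_width': 0.08543410186399836}
top {'fov_y': 43.23006541093051, 'cx': 313.38284359635145, 'cy': 239.2051090320072, 'world_to_cam': array([[-0.0216, -0.9997, -0.0076,  0.0084],
       [ 0.9947, -0.0222,  0.1007, -0.5996],
       [-0.1009, -0.0054,  0.9949, -1.2765],
       [ 0.    ,  0.    ,  0.    ,  1.    ]])}
side {'fov_y': 46.62527746440393, 'cx': 322.20526991936833, 'cy': 240.01431940175846, 'world_to_cam': array([[-0.682 , -0.7313, -0.0068,  0.4044],
       [ 0.5201, -0.4915,  0.6985, -0.3571],
       [-0.5142,  0.4729,  0.7156, -0.6645],
       [ 0.    ,  0.    ,  0.    ,  1.    ]])}
wrist {'fov_y': 59.603878488179404, 'cx': 319.69871774736987, 'cy': 235.90130691576266, 'world_to_cam': array([[ 0.2446, -0.9696, -0.0011, -0.5493],
       [ 0.919 ,  0.2322, -0.3186,  0.0401],
       [ 0.3092,  0.0769,  0.9479, -0.3812],
       [ 0.    ,  0.    ,  0.    ,  1.    ]])}
```

View pics/top0.png

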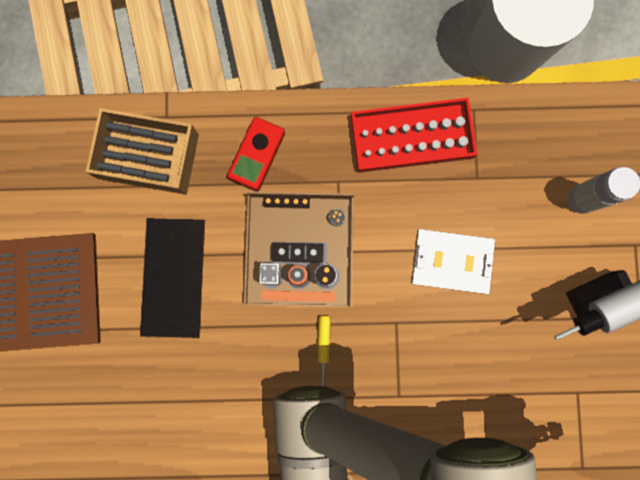

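View pics/side0.png

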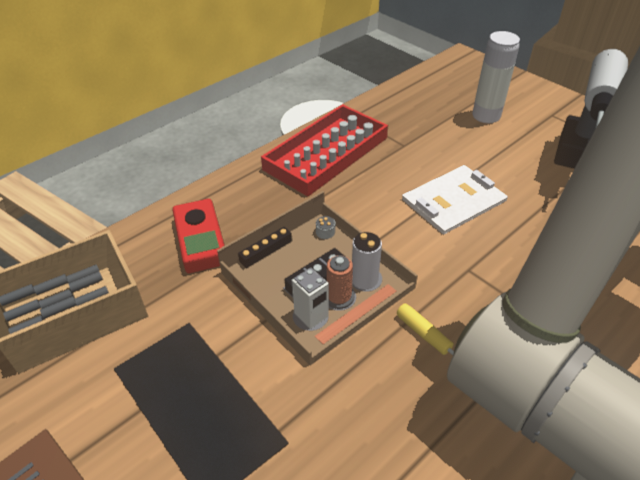

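```bash
cat > h.py <<'E'
import numpy as np,cv2
np.set_printoptions(precision=4,suppress=True)
def K(g):
    f=240/np.tan(np.radians(g["fov_y"]/2)); return f,g["cx"],g["cy"]
def back(g,u,v,z):
    f,cx,cy=K(g);T=g["world_to_cam"];R,t=T[:3,:3],T[:3,3]
    d=R.T@np.array([(u-cx)/f,-(v-cy)/f,-1]);c=-R.T@t
    return c+d*(z-c[2])/d[2]
def proj(g,p):
    f,cx,cy=K(g);T=g["world_to_cam"];c=T[:3,:3]@np.asarray(p,float)+T[:3,3]
    return np.array([cx+f*c[0]/-c[2],cy-f*c[1]/-c[2]])
def crop(g,u0,v0,w,h,s):
    return cv2.resize(g["frame"][v0:v0+h,u0:u0+w,::-1],None,fx=s,fy=s,interpolation=cv2.INTER_CUBIC)
E
python3 - <<'E'
from rig import *
from h import *
import pickle
g=get_image("top");pickle.dump(g,open("top.pkl","wb"))
s=get_image("side");pickle.dump(s,open("side.pkl","wb"))
C=np.zeros((600,800,3),np.uint8)
a=crop(g,236,186,124,124,4.5);C[:a.shape[0],:a.shape[1]]=a
a=crop(g,408,222,92,80,2.5);C[:200,560:790]=a
a=crop(g,134,210,80,136,2.5);C[210:550,560:760]=a
cv2.imwrite("pics/crop1.png",C)
cv2.imwrite("pics/side1.png",crop(s,215,190,210,180,3.5)[:600,:735])
E
```

```text
(no output)
```

View pics/crop1.png

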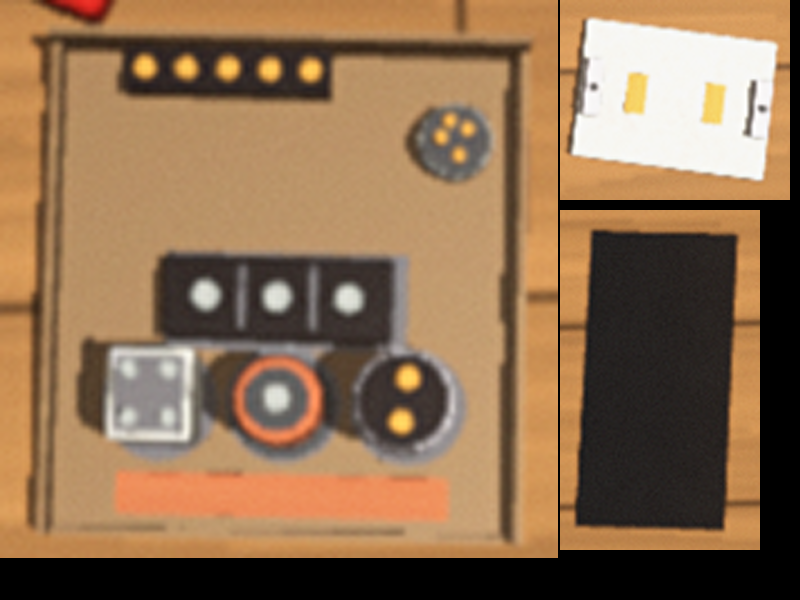

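```bash
python3 - <<'E'
from h import *
import pickle
g=pickle.load(open("top.pkl","rb"))
A=lambda u,v:(236+(u+.5)/4.5-.5,186+(v+.5)/4.5-.5)
J=lambda u,v:(408+(u-560+.5)/2.5-.5,222+(v+.5)/2.5-.5)
M=lambda u,v:(134+(u-560+.5)/2.5-.5,210+(v-210+.5)/2.5-.5)
def show(n,F,pts,z):
    P=np.array([back(g,*F(*p),z) for p in pts])[:,:2]
    print(n,P.mean(0),"\n",P.tolist() and np.round(P*1000,1).tolist(),"edges",np.round(1000*np.linalg.norm(P-np.roll(P,-1,0),axis=1)),"ang",np.round([np.degrees(np.arctan2(*(b-a)[::-1])) for a,b in zip(P,np.roll(P,-1,0))],1))
show("relay",A,[(107,346),(192,346),(193,441),(107,440)],.094)
show("screws",A,[(128,369),(168,370),(169,414),(128,415)],.098)
show("choke",A,[(279,400)],.09);show("bolt",A,[(276,398)],.1)
show("cap",A,[(404,398)],.1);show("brass",A,[(407,377),(401,421)],.106)
show("block",A,[(162,255),(392,257),(392,343),(162,338)],.038)
show("studs",A,[(205,295),(277,297),(349,298)],.042)
show("chback",A,[(38,38),(530,46)],.06)
show("chfront",A,[(32,528),(515,543)],.034)
show("tin",A,[(451,143)],.034)
show("jig",J,[(586,18),(777,42),(763,180),(571,153)],.012)
show("stops",J,[(592,87),(762,108)],.024)
show("mat",M,[(592,232),(737,236),(722,528),(576,524)],.004)
E
```

```text
relay [0.5259 0.0872] 
 [[547.7, 106.3], [546.9, 67.6], [503.8, 67.9], [505.1, 106.8]] edges [39. 43. 39. 43.] ang [-91.3 179.7  88.1  -0.7]
screws [0.5262 0.0875] 
 [[536.8, 96.5], [536.0, 78.4], [516.1, 78.3], [516.1, 96.8]] edges [18. 20. 19. 21.] ang [ -92.7 -179.5   90.1   -0.8]
choke [0.5217 0.0287] 
 [[521.7, 28.7]] edges [0.] ang [0.]
bolt [0.5222 0.0297] 
 [[522.2, 29.7]] edges [0.] ang [0.]
cap [ 0.5209 -0.028 ] 
 [[520.9, -28.0]] edges [0.] ang [0.]
brass [ 0.5202 -0.0279] 
 [[530.0, -29.5], [510.4, -26.4]] edges [20. 20.] ang [170.9  -9.1]
block [0.5723 0.0305] 
 [[594.2, 84.9], [590.8, -24.7], [549.8, -23.8], [554.6, 85.4]] edges [110.  41. 109.  40.] ang [-91.8 178.7  87.5  -0.8]
studs [0.5727 0.0303] 
 [[574.3, 64.4], [572.6, 30.3], [571.4, -3.8]] edges [34. 34. 68.] ang [-92.9 -92.1  87.5]
chback [0.6918 0.0242] 
 [[696.3, 140.3], [687.2, -91.9]] edges [232. 232.] ang [-92.3  87.7]
chfront [0.4601 0.0345] 
 [[466.1, 148.6], [454.2, -79.7]] edges [229. 229.] ang [-93.  87.]
tin [ 0.6455 -0.0543] 
 [[645.5, -54.3]] edges [0.] ang [0.]
jig [ 0.5473 -0.3082] 
 [[619.0, -234.4], [594.2, -400.1], [474.5, -381.8], [501.4, -216.8]] edges [168. 121. 167. 119.] ang [-98.5 171.3  80.7  -8.5]
stops [ 0.5469 -0.3079] 
 [[557.6, -235.2], [536.2, -380.7]] edges [147. 147.] ang [-98.3  81.7]
mat [0.5257 0.306 ] 
 [[656.6, 363.7], [650.1, 235.1], [394.9, 249.0], [401.0, 376.0]] edges [129. 256. 127. 256.] ang [-92.9 176.9  87.2  -2.8]
```

View pics/side1.png

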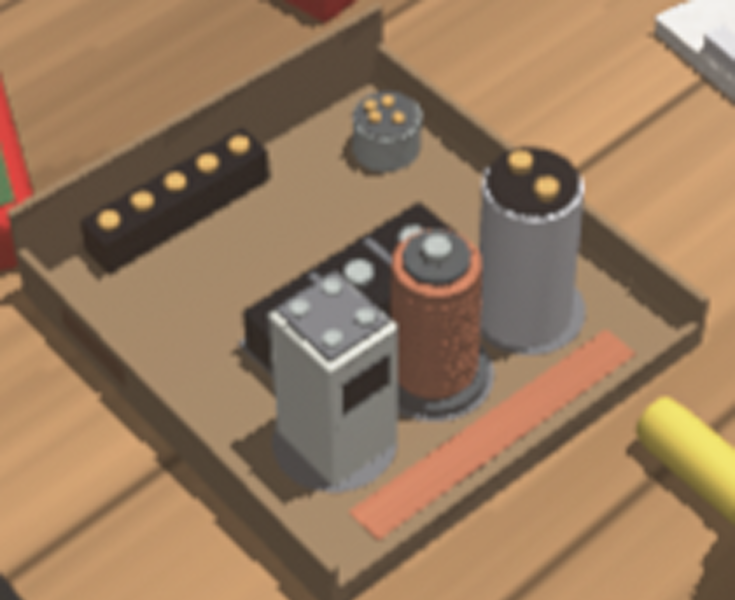

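```bash
python3 -m crank '[0,0,0.145,0.0244,0.0388,0,100, 0,0,0.145,0.0244,0.0388,0,100, 0,0,0.145,0.0244,0.0388,0,100, 0,0,0.145,0.0244,0.0388,0,100, 0,0,0.145,0.0244,0.0388,0,100, 0,0,0.145,0.0244,0.0388,0,100, 0,0,0.145,0.0244,0.0388,0,100, 0,0,0.145,0.0244,0.0388,0,100, 0,0,0.145,0.0244,0.0388,0,100, 0,0,0,0.0244,0.0388,0,100, 0,0,0,0.0244,0.0388,0,100, 0,0,0,0.0244,0.0388,0,100, 0,0,0,0.0244,0.0388,0,100, 0,0,0,0.0244,0.0388,0,100, 0,0,0,0.0244,0.0288,0,100, 0,0,0,0.0244,0,0,100, 0,0,0,0,0,0,100, 0,0,0,0,0,0,100]' 60
cat > look.py <<'E'
from rig import *
from h import *
import sys,json
# look.py out [x,y,z ...] : wrist picture with marks
g=get_image("wrist");s=observe()
im=g["frame"][:,:,::-1].copy()
for p in json.loads(sys.argv[2]) if len(sys.argv)>2 else []:
    u=proj(g,p);print(p,u);cv2.drawMarker(im,tuple(int(round(a)) for a in u),(0,255,0),cv2.MARKER_CROSS,12,1)
cv2.imwrite("pics/"+sys.argv[1],im)
import pickle;pickle.dump(g,open("wrist.pkl","wb"))
R=s["tool_rot"];print(s["time_s"],s["position"],"yaw",np.degrees(np.arctan2(R[1,0],R[0,0])),"F",s["ft_force"],s["grip_width"])
E
python3 look.py w1.png '[[0.526,0.0873,0.094],[0.522,0.029,0.1],[0.5205,-0.028,0.1],[0.5725,0.0303,0.042],[0.5743,0.0644,0.042],[0.5714,-0.0038,0.042]]'
```

```text
time_s: 2.05
position: [0.525, 0.0388, 0.2449]
tool_rot: [[1.0, -0.018, -0.001], [-0.018, -1.0, 0.0], [-0.001, -0.0, -1.0]]
ft_force: [0.5, -0.3, 0.0]
grip_width: 0.0852
[0.526, 0.0873, 0.094] [318.8903 149.2815]
[0.522, 0.029, 0.1] [314.6858 236.1986]
[0.5205, -0.028, 0.1] [314.3792 309.9366]
[0.5725, 0.0303, 0.042] [377.1881 210.9588]
[0.5743, 0.0644, 0.042] [380.5467 169.3339]
[0.5714, -0.0038, 0.042] [374.8656 250.0067]
2.1 [0.5247 0.0386 0.2451] yaw -1.0513767728949486 F [ 0.1519 -0.3254 -0.4732] 0.08539478901069085
```

View pics/w1.png

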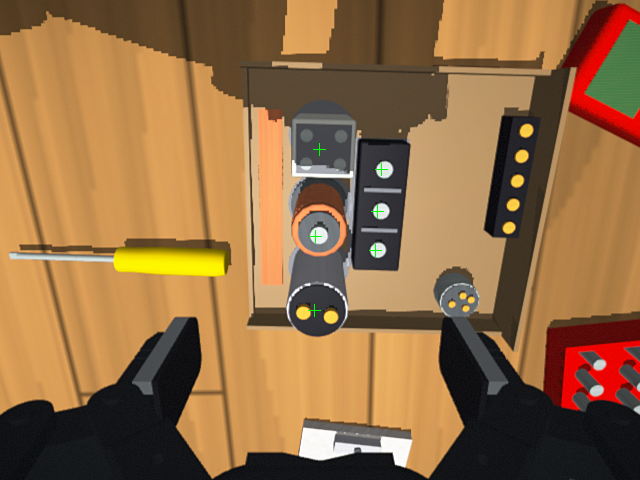

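```bash
python3 -m crank '[0,0,0,0.001,0.024,0,100, 0,0,0,0.001,0.024,0,100, 0,0,0,0,0,-0.03,100, 0,0,0,0,0,-0.03,100, 0,0,0,0,0,-0.03,100, 0,0,0,0,0,-0.03,100, 0,0,0,0,0,-0.03,100, 0,0,0,0,0,-0.02,100, 0,0,0,0,0,-0.008,100, 0,0,0,0,0,0,100, 0,0,0,0,0,0,100]' 40
python3 look.py w2.png '[[0.527,0.087,0.094]]'
```

```text
time_s: 3.2
position: [0.5277, 0.0866, 0.0685]
tool_rot: [[1.0, -0.018, 0.002], [-0.018, -1.0, -0.0], [0.002, 0.0, -1.0]]
ft_force: [-0.1, -1.1, -0.4]
grip_width: 0.0852
[0.527, 0.087, 0.094] [315.0871 387.5632]
3.25 [0.5278 0.0866 0.0686] yaw -1.0466735421916933 F [ 0.3443 -0.2023  0.1308] 0.08537484133387463
```

View pics/w2.png

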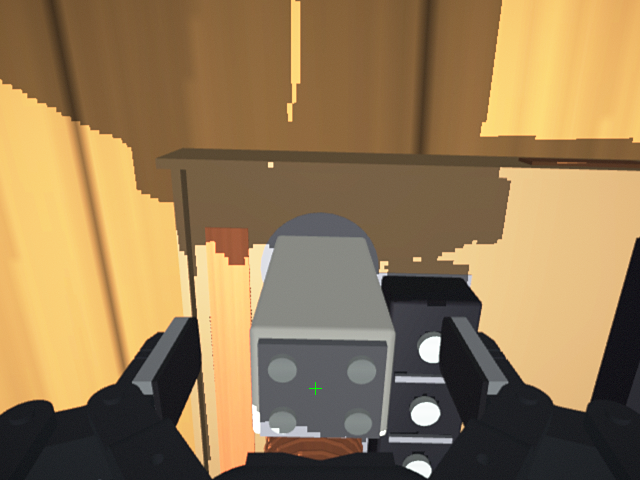

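```bash
python3 -m crank '[0,0,0,0,0,0,60, 0,0,0,0,0,0,56, 0,0,0,0,0,0,53, 0,0,0,0,0,0,50, 0,0,0,0,0,0,47, 0,0,0,0,0,0,44, 0,0,0,0,0,0,40, 0,0,0,0,0,0,30, 0,0,0,0,0,0,20, 0,0,0,0,0,0,20]' 60
```

```text
time_s: 4.25
position: [0.5278, 0.0868, 0.0678]
tool_rot: [[1.0, -0.018, 0.001], [-0.018, -1.0, -0.0], [0.001, 0.0, -1.0]]
ft_force: [0.8, -0.2, 5.2]
grip_width: 0.0417
```

```bash
python3 -m crank '[0,0,0,0,0,0.01,20, 0,0,0,0,0,0.02,20, 0,0,0,0,0,0.025,20, 0,0,0,0,0,0.025,20, 0,0,0,-0.004,0.01,0,20, 0,0,0,-0.007,0.02,0,20, 0,0,0,-0.01,0.03,0,20, 0,0,0,-0.01,0.03,0,20, 0,0,0,-0.01,0.03,0,20, 0,0,0,-0.01,0.03,0,20, 0,0,0,-0.01,0.03,0,20, 0,0,0,-0.01,0.03,0,20, 0,0,0,-0.007,0.02,0,20, 0,0,0,-0.002,0.01,0,20, 0,0,0,0,0,-0.02,20, 0,0,0,0,0,-0.025,20, 0,0,0,0,0,-0.02,20, 0,0,0,0,0,-0.01,20, 0,0,0,0,0,-0.003,20, 0,0,0,0,0,0,20]'
python3 look.py w3.png
```

```text
time_s: 6.25
position: [0.4474, 0.3267, 0.0693]
tool_rot: [[1.0, -0.018, -0.0], [-0.018, -1.0, -0.0], [-0.0, 0.0, -1.0]]
ft_force: [0.1, 0.1, -4.5]
grip_width: 0.0413
6.3 [0.4476 0.3269 0.0699] yaw -1.0398419732859625 F [-0.0702  0.4636 -4.044 ] 0.04168583925599576
```

```bash
python3 -m crank '[0,0,0,0,0,-0.003,20, 0,0,0,0,0,-0.002,20, 0,0,0,0,0,-0.001,20, 0,0,0,0,0,-0.001,20, 0,0,0,0,0,0,20]'
```

```text
time_s: 6.8
position: [0.4473, 0.3268, 0.0623]
tool_rot: [[1.0, -0.018, -0.0], [-0.018, -1.0, -0.0], [-0.0, 0.0, -1.0]]
ft_force: [-0.3, 0.4, -5.4]
grip_width: 0.0414
```

```bash
python3 -m crank '[0,0,0,0,0,-0.001,20, 0,0,0,0,0,0,20]'; python3 -m crank '[0,0,0,0,0,-0.001,20, 0,0,0,0,0,0,20]'
```

```text
time_s: 7.0
position: [0.4474, 0.3269, 0.0619]
tool_rot: [[1.0, -0.018, 0.001], [-0.018, -1.0, 0.0], [0.001, -0.0, -1.0]]
ft_force: [-1.1, -1.2, 1.0]
grip_width: 0.0419
time_s: 7.2
position: [0.4474, 0.3269, 0.0618]
tool_rot: [[1.0, -0.018, 0.001], [-0.018, -1.0, 0.0], [0.001, -0.0, -1.0]]
ft_force: [-4.3, -2.0, 11.3]
grip_width: 0.0415
```

```bash
python3 -m crank '[0,0,0,0,0,0.001,60, 0,0,0,0,0,0,80, 0,0,0,0,0,0,80, 0,0,0,0,0,0.02,80, 0,0,0,0,0,0.035,80, 0,0,0,0,0,0.035,80, 0,0,0,0.0095,-0.037,0,100, 0,0,0,0.0095,-0.037,0,100, 0,0,0,0.0095,-0.037,0,100, 0,0,0,0.0095,-0.037,0,100, 0,0,0,0.0095,-0.037,0,100, 0,0,0,0.0095,-0.037,0,100, 0,0,0,0.0095,-0.037,0,100, 0,0,0,0.009,-0.039,0,100, 0,0,0,0,0,0,100]'
python3 look.py w4.png '[[0.523,0.029,0.09],[0.523,0.029,0.1]]'
```

```text
time_s: 8.7
position: [0.524, 0.0249, 0.1512]
tool_rot: [[1.0, -0.023, 0.001], [-0.023, -1.0, -0.001], [0.001, 0.001, -1.0]]
ft_force: [-1.0, 0.4, 0.6]
grip_width: 0.0854
[0.523, 0.029, 0.09] [315.7773 263.8547]
[0.523, 0.029, 0.1] [315.6147 272.0714]
8.75 [0.5232 0.027  0.1511] yaw -1.2302077667676876 F [0.0097 0.8894 0.0566] 0.08529366961491186
```

View pics/w4.png

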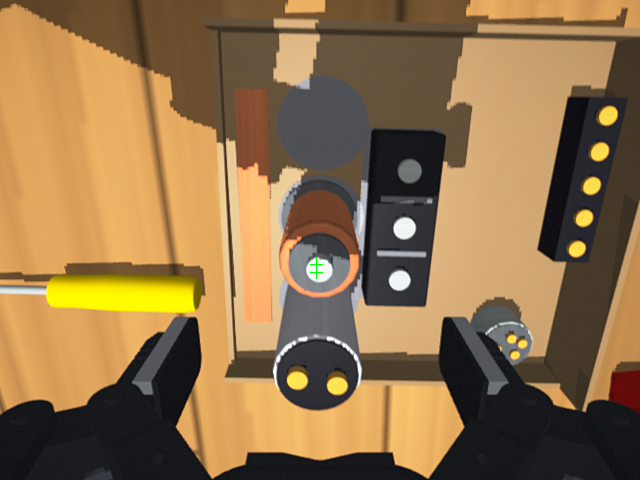

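```bash
python3 -m crank '[0,0,0,0,0.001,-0.02,100, 0,0,0,0,0,-0.03,100, 0,0,0,0,0,-0.02,100, 0,0,0,0,0,-0.014,100, 0,0,0,0,0,0,100, 0,0,0,0,0,0,60, 0,0,0,0,0,0,56, 0,0,0,0,0,0,53, 0,0,0,0,0,0,50, 0,0,0,0,0,0,47, 0,0,0,0,0,0,44, 0,0,0,0,0,0,40, 0,0,0,0,0,0,30, 0,0,0,0,0,0,20, 0,0,0,0,0,0,20]'
python3 look.py w5.png '[[0.523,0.029,0.09],[0.523,0.029,0.1]]'
```

```text
time_s: 10.25
position: [0.5235, 0.0298, 0.068]
tool_rot: [[1.0, -0.018, 0.002], [-0.018, -1.0, -0.0], [0.002, 0.0, -1.0]]
ft_force: [0.8, 1.1, 5.8]
grip_width: 0.039
[0.523, 0.029, 0.09] [315.7739 382.9551]
[0.523, 0.029, 0.1] [315.5496 406.0497]
10.3 [0.5235 0.0297 0.068 ] yaw -1.039408418543127 F [1.8961 0.2482 4.9405] 0.03928458376937344
```

```bash
python3 -m crank '[0,0,0,0,0,0.01,20, 0,0,0,0,0,0.02,20, 0,0,0,0,0,0.025,20, 0,0,0,0,0,0.025,20, 0,0,0,0,0.01,0,20, 0,0,0,0,0.02,0,20, 0,0,0,0,0.03,0,20, 0,0,0,0,0.03,0,20, 0,0,0,0,0.03,0,20, 0,0,0,0,0.03,0,20, 0,0,0,0,0.03,0,20, 0,0,0,0,0.03,0,20, 0,0,0,0,0.03,0,20, 0,0,0,0,0.01,0,20, 0,0,0,0,0,-0.02,20, 0,0,0,0,0,-0.025,20, 0,0,0,0,0,-0.02,20, 0,0,0,0,0,-0.01,20, 0,0,0,0,0,-0.005,20, 0,0,0,0,0,0,20]'
python3 -m crank '[0,0,0,0,0,-0.003,20, 0,0,0,0,0,-0.002,20, 0,0,0,0,0,-0.001,20, 0,0,0,0,0,0,20]'
python3 -m crank '[0,0,0,0,0,-0.001,20, 0,0,0,0,0,0,20]'
```

```text
time_s: 12.3
position: [0.5226, 0.2797, 0.0669]
tool_rot: [[1.0, -0.018, -0.001], [-0.018, -1.0, -0.0], [-0.001, 0.0, -1.0]]
ft_force: [1.0, -0.6, -3.9]
grip_width: 0.0387
time_s: 12.7
position: [0.523, 0.2799, 0.0621]
tool_rot: [[1.0, -0.018, 0.001], [-0.018, -1.0, 0.0], [0.001, -0.0, -1.0]]
ft_force: [-1.3, 0.1, 1.9]
grip_width: 0.0385
time_s: 12.9
position: [0.5231, 0.2799, 0.062]
tool_rot: [[1.0, -0.018, 0.002], [-0.018, -1.0, 0.0], [0.002, -0.0, -1.0]]
ft_force: [-3.2, -1.1, 10.8]
grip_width: 0.0389
```

```bash
python3 -m crank '[0,0,0,0,0,0.001,60, 0,0,0,0,0,0,75, 0,0,0,0,0,0,75, 0,0,0,0,0,0.02,75, 0,0,0,0,0,0.035,75, 0,0,0,0,0,0.035,75, 0,0,0,-0.001,-0.025,0,100, 0,0,0,0,-0.04,0,100, 0,0,0,0,-0.04,0,100, 0,0,0,0,-0.04,0,100, 0,0,0,0,-0.04,0,100, 0,0,0,0,-0.04,0,100, 0,0,0,0,-0.04,0,100, 0,0,0,0,-0.0275,0,100, 0,0,0,0,-0.0155,0,100, 0,0,0,0,0,0,100, 0,0,0,0,0,0,100]'
python3 look.py w6.png '[[0.5215,-0.028,0.1],[0.5215,-0.028,0.1]]'
```

```text
time_s: 14.6
position: [0.5218, -0.0275, 0.1513]
tool_rot: [[1.0, -0.018, -0.0], [-0.018, -1.0, 0.0], [-0.0, -0.0, -1.0]]
ft_force: [0.2, 0.5, 0.9]
grip_width: 0.0855
[0.5215, -0.028, 0.1] [317.5286 281.1505]
[0.5215, -0.028, 0.1] [317.5286 281.1505]
14.65 [ 0.5218 -0.0271  0.1513] yaw -0.9776455018444927 F [ 0.5014  0.3136 -0.0754] 0.08533907526871205
```

View pics/w6.png

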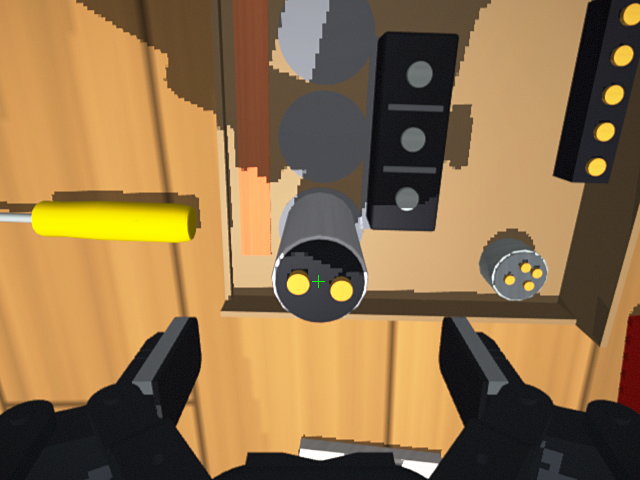

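```bash
python3 -m crank '[0,0,0,0,-0.0005,-0.02,100, 0,0,0,0,0,-0.03,100, 0,0,0,0,0,-0.02,100, 0,0,0,0,0,-0.014,100, 0,0,0,0,0,0,100, 0,0,0,0,0,0,64, 0,0,0,0,0,0,61, 0,0,0,0,0,0,58, 0,0,0,0,0,0,55, 0,0,0,0,0,0,52, 0,0,0,0,0,0,49, 0,0,0,0,0,0,45, 0,0,0,0,0,0,35, 0,0,0,0,0,0,25, 0,0,0,0,0,0,25]'
python3 look.py w7.png
python3 -m crank '[0,0,0,0,0,0.01,25, 0,0,0,0,0,0.02,25, 0,0,0,0,0,0.025,25, 0,0,0,0,0,0.025,25, 0,0,0,0.005,0.01,0,25, 0,0,0,0.01,0.02,0,25, 0,0,0,0.015,0.03,0,25, 0,0,0,0.015,0.03,0,25, 0,0,0,0.015,0.03,0,25, 0,0,0,0.01,0.03,0,25, 0,0,0,0.01,0.03,0,25, 0,0,0,0,0.03,0,25, 0,0,0,0,0.03,0,25, 0,0,0,0,0.03,0,25, 0,0,0,0,0.03,0,25, 0,0,0,0,0.03,0,25, 0,0,0,0,0.03,0,25, 0,0,0,0,0.02,0,25, 0,0,0,0,0,0,25]'
python3 -m crank '[0,0,0,0,0,-0.02,25, 0,0,0,0,0,-0.025,25, 0,0,0,0,0,-0.02,25, 0,0,0,0,0,-0.01,25, 0,0,0,0,0,-0.005,25, 0,0,0,0,0,-0.003,25, 0,0,0,0,0,-0.002,25, 0,0,0,0,0,-0.001,25, 0,0,0,0,0,0,25]'
```

```text
time_s: 16.15
position: [0.5219, -0.0287, 0.0681]
tool_rot: [[1.0, -0.018, 0.001], [-0.018, -1.0, -0.0], [0.001, 0.0, -1.0]]
ft_force: [-1.9, 0.3, 6.5]
grip_width: 0.0447
16.2 [ 0.5219 -0.0287  0.0681] yaw -1.0362080022184146 F [-1.4974  1.7125  7.2447] 0.044987781838150755
time_s: 18.1
position: [0.6004, 0.3544, 0.1453]
tool_rot: [[1.0, -0.015, -0.003], [-0.015, -1.0, -0.0], [-0.003, 0.0, -1.0]]
ft_force: [0.2, -0.0, -3.2]
grip_width: 0.0447
time_s: 19.0
position: [0.6021, 0.3514, 0.0622]
tool_rot: [[1.0, -0.018, 0.001], [-0.018, -1.0, 0.0], [0.001, -0.001, -1.0]]
ft_force: [-0.4, -0.0, -0.9]
grip_width: 0.0451
```

```bash
python3 -m crank '[0,0,0,0,0,0.01,25, 0,0,0,0,-0.01,0,25, 0,0,0,0,-0.01,0,25, 0,0,0,0,-0.01,0,25, 0,0,0,0,0,0,25, 0,0,0,0,0,-0.007,25, 0,0,0,0,0,-0.002,25, 0,0,0,0,0,-0.001,25, 0,0,0,0,0,0,25]'
python3 -m crank '[0,0,0,0,0,-0.001,25, 0,0,0,0,0,0,25]'
```

```text
time_s: 19.9
position: [0.6017, 0.3214, 0.0622]
tool_rot: [[1.0, -0.017, 0.0], [-0.017, -1.0, -0.001], [0.0, 0.001, -1.0]]
ft_force: [-3.0, -2.8, 6.7]
grip_width: 0.0449
time_s: 20.1
position: [0.6016, 0.3214, 0.0621]
tool_rot: [[1.0, -0.017, 0.001], [-0.017, -1.0, -0.001], [0.001, 0.0, -1.0]]
ft_force: [-5.8, -4.0, 12.3]
grip_width: 0.045
```

```bash
python3 -m crank '[0,0,0,0,0,0.001,70, 0,0,0,0,0,0,85, 0,0,0,0,0,0,85, 0,0,0,0,0,0.02,85, 0,0,0,0,0,0.035,85, 0,0,0,0,0,0.035,85, 0,0,-0.011,-0.003,-0.0315,0,100, 0,0,-0.011,-0.005,-0.04,0,100, 0,0,0,-0.005,-0.04,0,100, 0,0,0,-0.005,-0.04,0,100, 0,0,0,-0.005,-0.04,0,100, 0,0,0,-0.005,-0.04,0,100, 0,0,0,0,-0.035,0,100, 0,0,0,0,-0.02,0,100, 0,0,0,0,-0.005,0,100, 0,0,0,0,0,0,100]'
python3 look.py w8.png '[[0.5735,0.0303,0.042]]'
```

```text
time_s: 21.7
position: [0.5739, 0.0297, 0.1512]
tool_rot: [[0.999, -0.041, -0.0], [-0.041, -0.999, 0.0], [-0.0, -0.0, -1.0]]
ft_force: [0.3, 0.1, 0.7]
grip_width: 0.0853
[0.5735, 0.0303, 0.042] [317.7256 238.8393]
21.75 [0.5738 0.0305 0.1512] yaw -2.286927646569402 F [0.5626 0.0896 0.5775] 0.08573458466115798
```

View pics/w8.png

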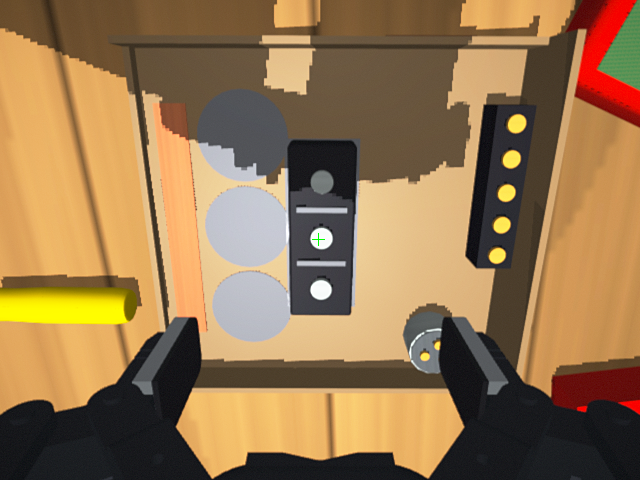

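```bash
python3 - <<'E'
from h import *
import pickle
g=pickle.load(open("wrist.pkl","rb"))
for p in[(243,134),(247.5,226),(251,305)]:print(back(g,*p,.010))
E
python3 -m crank '[0,0,0,0,0,-0.03,100, 0,0,0,0,0,-0.035,100, 0,0,0,0,0,-0.03,100, 0,0,0,0,0,-0.02,100, 0,0,0,0,0,-0.008,100, 0,0,0,0,0,0,100, 0,0,0,0,0,0,60, 0,0,0,0,0,0,56, 0,0,0,0,0,0,52, 0,0,0,0,0,0,48, 0,0,0,0,0,0,44, 0,0,0,0,0,0,40, 0,0,0,0,0,0,30, 0,0,0,0,0,0,20, 0,0,0,0,0,0,20]'
```

```text
[0.529  0.0909 0.01  ]
[0.526  0.0304 0.01  ]
[ 0.5227 -0.029   0.01  ]
time_s: 23.25
position: [0.5744, 0.0297, 0.0293]
tool_rot: [[0.999, -0.04, 0.002], [-0.04, -0.999, -0.0], [0.002, 0.0, -1.0]]
ft_force: [-0.7, 0.3, 5.8]
grip_width: 0.0387
```

```bash
python3 -m crank '[0,0,0,0,0,0.01,20, 0,0,0,0,0,0.02,20, 0,0,0,0,0,0.03,20, 0,0,0,0,0,0.03,20, 0,0,-0.027,0,-0.01,0,20, 0,0,-0.027,-0.002,-0.02,0,20, 0,0,-0.027,-0.005,-0.03,0,20, 0,0,-0.027,-0.005,-0.035,0,20, 0,0,0,-0.005,-0.04,0,20, 0,0,0,-0.005,-0.04,0,20, 0,0,0,-0.005,-0.04,0,20, 0,0,0,0,-0.04,0,20, 0,0,0,0,-0.035,0,20, 0,0,0,0,-0.028,0,20, 0,0,0,0,-0.015,0,20, 0,0,0,0,-0.005,0,20, 0,0,0,0,0,-0.03,20, 0,0,0,0,0,-0.02,20, 0,0,0,0,0,0,20]'
python3 look.py w9.png '[[0.548,-0.308,0.012],[0.5586,-0.2352,0.024],[0.5372,-0.3807,0.024]]'
```

```text
time_s: 25.15
position: [0.5455, -0.3059, 0.0653]
tool_rot: [[0.989, -0.147, -0.005], [-0.147, -0.989, 0.005], [-0.006, -0.004, -1.0]]
ft_force: [-0.5, 0.5, -3.8]
grip_width: 0.0389
[0.548, -0.308, 0.012] [324.5961 282.1635]
[0.5586, -0.2352, 0.024] [324.8414 124.1038]
[0.5372, -0.3807, 0.024] [324.2517 425.3867]
25.2 [ 0.5464 -0.3067  0.0673] yaw -8.428069843825297 F [ 0.2055 -0.5301 -2.9528] 0.03887700130162089
```

View pics/w9.png

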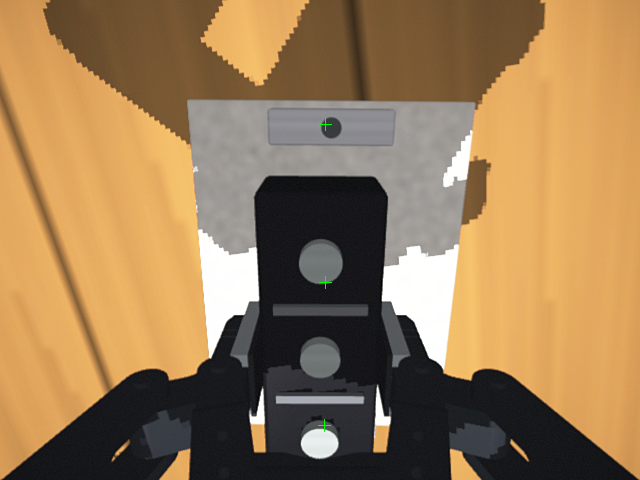

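```bash
python3 - <<'E'
from h import *
import pickle
g=pickle.load(open("wrist.pkl","rb"))
R=np.array([[.9892,-.1466],[-.1466,-.9892]]) # tool x,y columns
t=np.array([.5464,-.3067])
for n,p,z in[("stop ctr",(331.5,127.5),.024),("stop inner",(331,145.5),.024),("base far edge",(331.5,100.5),.012),("baseL",(208,345),.012),("baseR",(450,345),.012),("blk far",(321,177.5),.0763),("stud",(321,261),.0803),("stud1",(320,357),.0803),("stud2",(319.5,443),.0803)]:
    w=back(g,*p,z)[:2];print(n,w,"tool mm",1000*R.T@(w-t))
E
```

```text
stop ctr [ 0.561  -0.2369] tool mm [  4.2169 -71.2184]
stop inner [ 0.5598 -0.2438] tool mm [  4.0738 -64.2365]
base far edge [ 0.5627 -0.227 ] tool mm [  4.3905 -81.2511]
baseL [ 0.485  -0.3337] tool mm [-56.7679  35.7315]
baseR [ 0.6052 -0.3512] tool mm [64.7181 35.3927]
blk far [ 0.5556 -0.2464] tool mm [  0.2085 -61.0093]
stud [ 0.5521 -0.27  ] tool mm [  0.224  -37.1316]
stud1 [ 0.547  -0.3024] tool mm [-0.086  -4.3687]
stud2 [ 0.5417 -0.3364] tool mm [-0.2758 30.0554]
```

```bash
python3 -m crank '[0,0,0,0.0037,-0.0026,-0.005,20, 0,0,0,0,0,-0.012,20, 0,0,0,0,0,-0.005,20, 0,0,0,0,0,0,20, 0,0,0,0,0,0,20]'
python3 look.py w10.png; python3 - <<'E'
from rig import *
from h import *
g=get_image("top");w=cv2.imread("pics/w10.png")
C=np.zeros((600,800,3),np.uint8)
C[:340,:480]=cv2.resize(w[60:400],None,fx=.75,fy=1)[:340,:480]
a=crop(g,404,218,100,90,4);C[:360,400:]=a
C[:360,:400]=crop({"frame":w[:,:,::-1]},170,60,300,270,4/3)
cv2.imwrite("pics/c10.png",C[:360])
E
```

```text
time_s: 25.7
position: [0.5505, -0.3108, 0.0464]
tool_rot: [[0.989, -0.148, 0.0], [-0.148, -0.989, -0.0], [0.0, 0.0, -1.0]]
ft_force: [0.1, -0.5, -3.1]
grip_width: 0.0387
25.75 [ 0.5506 -0.3109  0.0466] yaw -8.482731172576365 F [-0.308  -0.0512 -3.6445] 0.03864385420824792
```

View pics/c10.png

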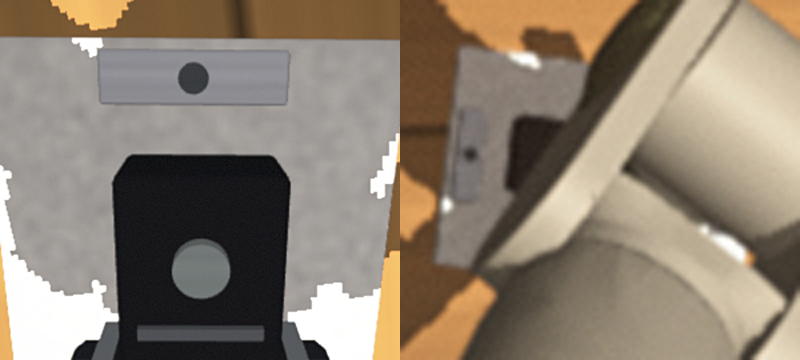

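```bash
python3 - <<'E'
from h import *
import pickle
g=pickle.load(open("wrist.pkl","rb"));T=pickle.load(open("top.pkl","rb"))
a=np.radians(-8.48);R=np.array([[np.cos(a),np.sin(a)],[np.sin(a),-np.cos(a)]])
t=np.array([.5506,-.3109])
for n,G,p,z in[("Wstop ctr",g,(315,119),.024),("Wstop inner",g,(315,137.5),.024),("Wbase far",g,(315,88.5),.012),("Wblk far",g,(321,176.5),.0553),("Wstud",g,(321,262),.0593),
 ("Tstop ctr",T,(404+70.5/4-.4,218+154/4-.4),.024),("Tinner",T,(404+486/4-100-.4,218+157/4-.4),.024),("Tblk far",T,(404+111/4-.4,218+154/4-.4),.0553),("Tbase far",T,(404+49/4-.4,218+150/4-.4),.012)]:
    w=back(G,*p,z)[:2];print(n,w,"tool mm",1000*R.T@(w-t))
E
```

```text
Wstop ctr [ 0.5607 -0.2369] tool mm [ -0.9661 -74.7242]
Wstop inner [ 0.5597 -0.2431] tool mm [ -0.9933 -68.4313]
Wbase far [ 0.5621 -0.2268] tool mm [ -1.045  -84.8936]
Wblk far [ 0.5605 -0.2513] tool mm [  1.0203 -60.4068]
Wstud [ 0.5568 -0.2759] tool mm [  1.0133 -35.4988]
Tstop ctr [ 0.5584 -0.2368] tool mm [ -3.2317 -74.4782]
Tinner [ 0.5566 -0.245 ] tool mm [ -3.7963 -66.0151]
Tblk far [ 0.5557 -0.2527] tool mm [ -3.4983 -58.3505]
Tbase far [ 0.5617 -0.2272] tool mm [ -1.4009 -84.4002]
```

```bash
python3 -m crank '[0,0,0,-0.0016,0.0013,0,20, 0,0,0,0,0,-0.008,20, 0,0,0,0,0,-0.005,20, 0,0,0,0,0,-0.002,20, 0,0,0,0,0,0,20, 0,0,0,0,0,0,20]'
python3 -m crank '[0,0,0,0,0,-0.001,20, 0,0,0,0,0,0,20]'
```

```text
time_s: 26.4
position: [0.5488, -0.3095, 0.0314]
tool_rot: [[0.989, -0.147, -0.0], [-0.147, -0.989, 0.0], [-0.0, -0.0, -1.0]]
ft_force: [-1.1, 1.5, 0.4]
grip_width: 0.0389
time_s: 26.6
position: [0.5489, -0.3094, 0.0313]
tool_rot: [[0.989, -0.147, 0.0], [-0.147, -0.989, -0.0], [0.0, 0.0, -1.0]]
ft_force: [-4.0, 2.5, 8.5]
grip_width: 0.039
```

```bash
python3 -m crank '[0,0,0,0,0,0.001,60, 0,0,0,0,0,0,75, 0,0,0,0,0,0,75, 0,0,0,0,0,0.02,75, 0,0,0,0,0,0.04,75, 0,0,0,0,0,0.04,75, 0,0,0,0,0,0.021,75, 0,0,0,0,0,0,75]'
python3 look.py w11.png
python3 -m crank '[0,0,0.026,0.004,0.03,0,85, 0,0,0.026,0.004,0.045,0,85, 0,0,0.026,0.004,0.045,0,85, 0,0,0.026,0.004,0.045,0,85, 0,0,0.026,0.004,0.045,0,85, 0,0,0,0.004,0.045,0,85, 0,0,0,0.004,0.045,0,85, 0,0,0,0.004,0.045,0,85, 0,0,0,0.004,0.045,0,85, 0,0,0,0.004,0.045,0,85, 0,0,0,0.004,0.045,0,85, 0,0,0,0.004,0.045,0,85, 0,0,0,0.004,0.045,0,85, 0,0,0,0,0.045,0,85, 0,0,0,0,0.016,0,85, 0,0,0,0,0,0,85, 0,0,0,0,0,0,85]'
python3 look.py w12.png '[[0.6016,0.3214,0.094]]'
python3 - <<'E'
from rig import *
from h import *
import pickle
g=get_image("top");pickle.dump(g,open("top2.pkl","wb"))
C=np.zeros((600,800,3),np.uint8)
C[:360,:400]=crop(g,404,218,100,90,4)
C[:360,400:]=cv2.resize(cv2.imread("pics/w11.png"),None,fx=.75,fy=.75)[:,40:440]
C[360:,:320]=cv2.resize(cv2.imread("pics/w12.png"),None,fx=.5,fy=.5)
C[360:,320:]=crop(g,130,200,240,120,2)
cv2.imwrite("pics/c12.png",C)
E
```

```text
time_s: 27.4
position: [0.55, -0.3103, 0.1557]
tool_rot: [[0.989, -0.147, 0.005], [-0.147, -0.989, -0.004], [0.006, 0.003, -1.0]]
ft_force: [-0.2, 0.1, -0.8]
grip_width: 0.0641
27.45 [ 0.5492 -0.3098  0.1533] yaw -8.479459428062224 F [-0.3434 -0.9073  0.0011] 0.06397422345558379
time_s: 29.15
position: [0.6007, 0.3206, 0.151]
tool_rot: [[1.0, -0.018, -0.002], [-0.018, -1.0, -0.001], [-0.002, 0.001, -1.0]]
ft_force: [0.5, -0.7, 0.4]
grip_width: 0.0728
[0.6016, 0.3214, 0.094] [320.0855 273.2806]
29.2 [0.601  0.32   0.1515] yaw -1.1028770543019994 F [-0.8478 -0.8908 -0.1421] 0.07254065238337763
```

View pics/c12.png

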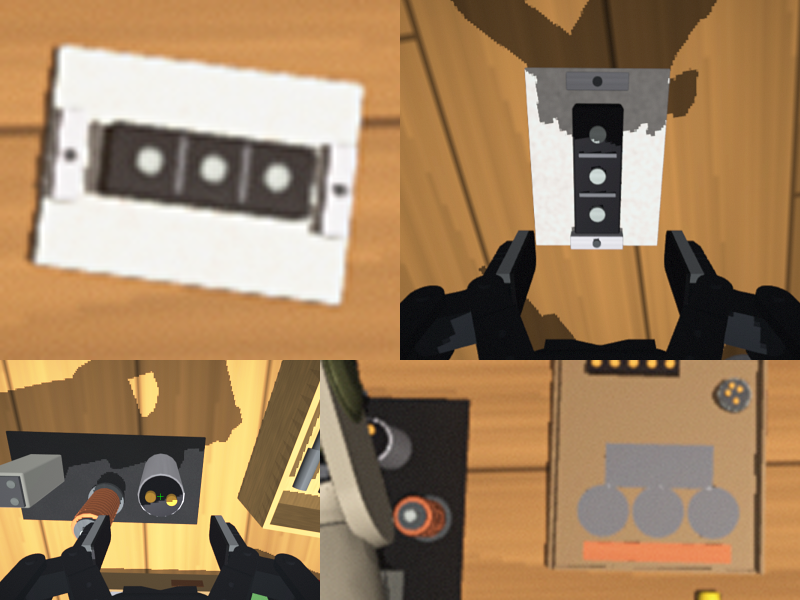

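```bash
python3 - <<'E'
from h import *
import pickle
T=pickle.load(open("top2.pkl","rb"))
F=lambda u,v:(404+(u+.5)/4-.5,218+(v+.5)/4-.5)
a=np.radians(-8.5);ex=np.array([np.cos(a),np.sin(a)]);ey=np.array([-np.sin(a),np.cos(a)])
def b(ps,z):return np.array([back(T,*F(*p),z)[:2] for p in ps])
H=b([(71,155),(339,190)],.024);C=b([(61,46),(363,85),(341,304),(36,263)],.012)
S=b([(150,161),(213,170),(277,178)],.044);B=b([(109,122),(315,149),(308,217),(102,193)],.040)
for n,x in[("holes",H),("corners",C),("studs",S),("block",B)]:
    m=x.mean(0);d=x[1]-x[0];print(n,m,m@ex*1e3,m@ey*1e3,np.degrees(np.arctan2(*d[::-1]))+90,np.linalg.norm(d))
W=pickle.load(open("top.pkl","rb"))
E
python3 - <<'E'
# pixel-refine stud/hole positions in w11
import sys;sys.path.insert(0,".")
import cv2;im=cv2.imread("pics/w11.png");cv2.imwrite("pics/c11.png",cv2.resize(im[80:340,200:380],None,fx=2.3,fy=2.3,interpolation=cv2.INTER_CUBIC))
E
```

```text
holes [ 0.5468 -0.3087] 586.3792190220851 -224.52152970558873 -8.751519727566333 0.14502519956403076
corners [ 0.5467 -0.3088] 586.359819873349 -224.6407523072484 -8.721120738421902 0.1656386999889526
studs [ 0.5469 -0.3087] 586.5667783671081 -224.5013707493272 -9.449421308275248 0.033636021599947045
block [ 0.547 -0.307] 586.340026326262 -222.82635795542933 -8.796851199597299 0.11027928466914412
```

```bash
python3 -m crank '[0,0,0,0,0,0,85, 0,0,0,0.0005,0.001,-0.02,85, 0,0,0,0,0,-0.03,85, 0,0,0,0,0,-0.025,85, 0,0,0,0,0,-0.015,85, 0,0,0,0,0,0,85, 0,0,0,0,0,0,85]'
```

```text
time_s: 29.95
position: [0.6019, 0.322, 0.063]
tool_rot: [[1.0, -0.019, 0.001], [-0.019, -1.0, 0.0], [0.001, -0.0, -1.0]]
ft_force: [1.0, -0.8, 0.6]
grip_width: 0.0726
```

```bash
python3 -m crank '[0,0,0,0,0,0,60, 0,0,0,0,0,0,56, 0,0,0,0,0,0,52, 0,0,0,0,0,0,48, 0,0,0,0,0,0,40, 0,0,0,0,0,0,25, 0,0,0,0,0,0,25]' 60
python3 -m crank '[0,0,0,0,0,0.01,25, 0,0,0,0,0,0.02,25, 0,0,0,0,0,0.025,25, 0,0,0,0,0,0.025,25, 0,0,0,0,-0.01,0,25, 0,0,0,0,-0.02,0,25, 0,0,0,0,-0.03,0,25, 0,0,0,0,-0.03,0,25, 0,0,0,-0.01,-0.03,0,25, 0,0,0,-0.015,-0.03,0,25, 0,0,0,-0.015,-0.03,0,25, 0,0,0,-0.015,-0.03,0,25, 0,0,0,-0.015,-0.03,0,25, 0,0,0,-0.01,-0.03,0,25, 0,0,0,0,-0.03,0,25, 0,0,0,0,-0.03,0,25, 0,0,0,0,-0.02,0,25, 0,0,0,0,0,0,25]'
python3 -m crank '[0,0,0,0,0,-0.02,25, 0,0,0,0,0,-0.025,25, 0,0,0,0,0,-0.015,25, 0,0,0,0,0,-0.008,25, 0,0,0,0,0,0,25, 0,0,0,0,0,0,25]'
```

```text
time_s: 30.65
position: [0.6018, 0.3226, 0.0637]
tool_rot: [[1.0, -0.018, 0.002], [-0.018, -1.0, 0.0], [0.002, -0.0, -1.0]]
ft_force: [-2.0, -1.0, 6.6]
grip_width: 0.0452
time_s: 32.45
position: [0.5206, -0.03, 0.1412]
tool_rot: [[1.0, -0.021, -0.002], [-0.021, -1.0, -0.0], [-0.002, 0.0, -1.0]]
ft_force: [0.5, 0.0, -2.7]
grip_width: 0.0448
time_s: 33.05
position: [0.5215, -0.0274, 0.0747]
tool_rot: [[1.0, -0.018, 0.0], [-0.018, -1.0, -0.0], [0.0, 0.0, -1.0]]
ft_force: [-0.1, 0.3, -3.2]
grip_width: 0.0448
```

```bash
python3 -m crank '[0,0,0,0.0003,-0.0003,-0.002,25, 0,0,0,0,0,-0.002,25, 0,0,0,0,0,-0.001,25, 0,0,0,0,0,0,25]'; python3 -m crank '[0,0,0,0,0,-0.001,25, 0,0,0,0,0,0,25]'
```

```text
time_s: 33.45
position: [0.5218, -0.0278, 0.0697]
tool_rot: [[1.0, -0.018, 0.001], [-0.018, -1.0, -0.0], [0.001, 0.0, -1.0]]
ft_force: [-1.8, 0.2, 1.3]
grip_width: 0.0449
time_s: 33.65
position: [0.5218, -0.0279, 0.0697]
tool_rot: [[1.0, -0.018, 0.001], [-0.018, -1.0, -0.0], [0.001, 0.0, -1.0]]
ft_force: [-5.6, 0.4, 13.1]
grip_width: 0.0444
```

```bash
python3 -m crank '[0,0,0,0,0,0.001,60, 0,0,0,0,0,0,80, 0,0,0,0,0,0,80, 0,0,0,0,0,0.02,80, 0,0,0,0,0,0.033,80, 0,0,0,0,0,0.03,80, 0,0,0,0.0013,0.02,0,75, 0,0,0,0,0.04,0,75, 0,0,0,0,0.04,0,75, 0,0,0,0,0.04,0,75, 0,0,0,0,0.04,0,75, 0,0,0,0,0.04,0,75, 0,0,0,0,0.04,0,75, 0,0,0,0,0.03,0,75, 0,0,0,0,0.0178,0,75, 0,0,0,0,0,0,75, 0,0,0,0,0,0,75]'
python3 look.py w13.png
python3 -m crank '[0,0,0,0,0,-0.02,75, 0,0,0,0,0,-0.03,75, 0,0,0,0,0,-0.025,75, 0,0,0,0,0,-0.015,75, 0,0,0,0,0,0,75, 0,0,0,0,0,0,75]'
```

```text
time_s: 35.35
position: [0.523, 0.2793, 0.1521]
tool_rot: [[1.0, -0.018, -0.0], [-0.018, -1.0, -0.001], [-0.0, 0.001, -1.0]]
ft_force: [0.9, -0.0, 0.1]
grip_width: 0.0638
35.4 [0.5232 0.2789 0.1522] yaw -1.0833580425150873 F [-0.2394 -0.0992 -0.1892] 0.06382705068990327
time_s: 36.0
position: [0.5235, 0.2792, 0.0629]
tool_rot: [[1.0, -0.019, 0.0], [-0.019, -1.0, 0.0], [0.0, -0.0, -1.0]]
ft_force: [0.1, -0.3, 0.5]
grip_width: 0.0642
```

```bash
python3 -m crank '[0,0,0,0,0,0,56, 0,0,0,0,0,0,52, 0,0,0,0,0,0,48, 0,0,0,0,0,0,44, 0,0,0,0,0,0,36, 0,0,0,0,0,0,20, 0,0,0,0,0,0,20]' 60
python3 -m crank '[0,0,0,0,0,0.01,20, 0,0,0,0,0,0.02,20, 0,0,0,0,0,0.025,20, 0,0,0,0,0,0.025,20, 0,0,0,0,0,0.02,20, 0,0,0,0,-0.01,0,20, 0,0,0,0,-0.02,0,20, 0,0,0,0,-0.03,0,20, 0,0,0,0,-0.03,0,20, 0,0,0,0,-0.03,0,20, 0,0,0,0,-0.03,0,20, 0,0,0,0,-0.03,0,20, 0,0,0,0,-0.03,0,20, 0,0,0,0,-0.02,0,20, 0,0,0,0,-0.015,0,20, 0,0,0,0,-0.005,0,20, 0,0,0,0,0,0,20, 0,0,0,0,0,0,20]'
python3 -m crank '[0,0,0,0,0,-0.02,20, 0,0,0,0,0,-0.03,20, 0,0,0,0,0,-0.025,20, 0,0,0,0,0,-0.013,20, 0,0,0,0,0,0,20, 0,0,0,0,0,0,20]'
```

```text
time_s: 36.7
position: [0.5233, 0.28, 0.0632]
tool_rot: [[1.0, -0.018, 0.001], [-0.018, -1.0, 0.0], [0.001, -0.0, -1.0]]
ft_force: [-0.3, -1.2, 6.4]
grip_width: 0.0388
time_s: 38.5
position: [0.5228, 0.0307, 0.1621]
tool_rot: [[1.0, -0.017, -0.0], [-0.017, -1.0, 0.0], [-0.001, -0.0, -1.0]]
ft_force: [-0.0, -0.2, -4.4]
grip_width: 0.0384
time_s: 39.1
position: [0.5233, 0.0306, 0.0747]
tool_rot: [[1.0, -0.017, 0.0], [-0.017, -1.0, 0.0], [0.0, -0.0, -1.0]]
ft_force: [0.2, 1.0, -4.4]
grip_width: 0.0391
```

```bash
python3 -m crank '[0,0,0,0.0002,-0.0009,-0.002,20, 0,0,0,0,0,-0.002,20, 0,0,0,0,0,-0.001,20, 0,0,0,0,0,0,20]'; python3 -m crank '[0,0,0,0,0,-0.001,20, 0,0,0,0,0,0,20]'
```

```text
time_s: 39.5
position: [0.5232, 0.0291, 0.0694]
tool_rot: [[1.0, -0.018, 0.0], [-0.018, -1.0, 0.0], [0.0, -0.0, -1.0]]
ft_force: [-0.1, -0.4, -4.6]
grip_width: 0.0384
time_s: 39.7
position: [0.5233, 0.0291, 0.0692]
tool_rot: [[1.0, -0.018, 0.001], [-0.018, -1.0, -0.0], [0.001, 0.0, -1.0]]
ft_force: [-2.6, 0.1, 4.1]
grip_width: 0.0385
```

```bash
python3 -m crank '[0,0,0,0,0,0.001,60, 0,0,0,0,0,0,80, 0,0,0,0,0,0,80, 0,0,0,0,0,0.02,80, 0,0,0,0,0,0.033,80, 0,0,0,0,0,0.03,80, 0,0,0,-0.0095,0.02,0,75, 0,0,0,-0.0095,0.04,0,75, 0,0,0,-0.0095,0.04,0,75, 0,0,0,-0.0095,0.04,0,75, 0,0,0,-0.0095,0.04,0,75, 0,0,0,-0.0095,0.04,0,75, 0,0,0,-0.0095,0.04,0,75, 0,0,0,-0.0093,0.03,0,75, 0,0,0,0,0.008,0,75, 0,0,0,0,0,0,75, 0,0,0,0,0,0,75]'
python3 -m crank '[0,0,0,0,0,-0.02,75, 0,0,0,0,0,-0.03,75, 0,0,0,0,0,-0.025,75, 0,0,0,0,0,-0.015,75, 0,0,0,0,0,0,75, 0,0,0,0,0,0,75]'
```

```text
time_s: 41.4
position: [0.4478, 0.3263, 0.1522]
tool_rot: [[1.0, -0.019, -0.0], [-0.019, -1.0, -0.0], [-0.0, 0.0, -1.0]]
ft_force: [0.6, 0.0, -0.9]
grip_width: 0.064
time_s: 42.0
position: [0.4481, 0.3263, 0.0629]
tool_rot: [[1.0, -0.019, 0.0], [-0.019, -1.0, 0.0], [0.0, -0.0, -1.0]]
ft_force: [0.1, -0.1, -0.9]
grip_width: 0.0636
```

```bash
python3 -m crank '[0,0,0,-0.0005,0,0,58, 0,0,0,0,0,0,54, 0,0,0,0,0,0,50, 0,0,0,0,0,0,46, 0,0,0,0,0,0,36, 0,0,0,0,0,0,20, 0,0,0,0,0,0,20]' 60
python3 -m crank '[0,0,0,0,0,0.01,20, 0,0,0,0,0,0.02,20, 0,0,0,0,0,0.025,20, 0,0,0,0,0,0.025,20, 0,0,0,0,0,0.02,20, 0,0,0,0.005,-0.01,0,20, 0,0,0,0.01,-0.02,0,20, 0,0,0,0.01,-0.03,0,20, 0,0,0,0.01,-0.03,0,20, 0,0,0,0.01,-0.03,0,20, 0,0,0,0.01,-0.03,0,20, 0,0,0,0.01,-0.03,0,20, 0,0,0,0.01,-0.03,0,20, 0,0,0,0.005,-0.02,0,20, 0,0,0,0,-0.01,0,20, 0,0,0,0,0,0,20, 0,0,0,0,0,0,20]'
python3 -m crank '[0,0,0,0,0,-0.02,20, 0,0,0,0,0,-0.03,20, 0,0,0,0,0,-0.025,20, 0,0,0,0,0,-0.013,20, 0,0,0,0,0,0,20, 0,0,0,0,0,0,20]'
```

```text
time_s: 42.7
position: [0.4474, 0.3273, 0.0633]
tool_rot: [[1.0, -0.018, 0.002], [-0.018, -1.0, 0.001], [0.002, -0.001, -1.0]]
ft_force: [0.5, -1.4, 5.9]
grip_width: 0.0418
time_s: 44.4
position: [0.5263, 0.0876, 0.1619]
tool_rot: [[1.0, -0.018, -0.001], [-0.018, -1.0, 0.0], [-0.001, -0.0, -1.0]]
ft_force: [0.5, 0.2, -4.3]
grip_width: 0.041
time_s: 45.0
position: [0.527, 0.0879, 0.0747]
tool_rot: [[1.0, -0.017, 0.0], [-0.017, -1.0, 0.0], [0.0, -0.0, -1.0]]
ft_force: [0.3, 0.1, -4.4]
grip_width: 0.0412
```

Target x .5278, y .0867+.0004.

```bash
python3 -m crank '[0,0,0,0.0007,-0.0006,-0.002,20, 0,0,0,0,0,-0.002,20, 0,0,0,0,0,-0.001,20, 0,0,0,0,0,0,20]'; python3 -m crank '[0,0,0,0,0,-0.001,20, 0,0,0,0,0,0,20]'
```

```text
time_s: 45.4
position: [0.5276, 0.0865, 0.0694]
tool_rot: [[1.0, -0.018, 0.0], [-0.018, -1.0, 0.0], [0.0, -0.0, -1.0]]
ft_force: [0.8, -0.4, -3.8]
grip_width: 0.0414
time_s: 45.6
position: [0.5277, 0.0864, 0.0693]
tool_rot: [[1.0, -0.018, 0.001], [-0.018, -1.0, -0.0], [0.001, 0.0, -1.0]]
ft_force: [-2.0, -0.9, 4.3]
grip_width: 0.0417
```

Release, retreat up and off to the right and out of the top view.

```bash
python3 -m crank '[0,0,0,0,0,0.0007,60, 0,0,0,0,0,0,80, 0,0,0,0,0,0,85, 0,0,0,0,0,0.02,85, 0,0,0,0,0,0.03,85, 0,0,0,0,0,0.04,85, 0,0,0,0,0,0.04,85, 0,0,0,0,0,0.03,85, 0,0,0,-0.01,0.04,0,100, 0,0,0,-0.02,0.04,0,100, 0,0,0,-0.02,0.04,0,100, 0,0,0,-0.02,0.04,0,100, 0,0,0,-0.02,0.04,0,100, 0,0,0,-0.02,0.04,0,100, 0,0,0,-0.02,0.04,0,100, 0,0,0,0,0.02,0,100, 0,0,0,0,0,0,100, 0,0,0,0,0,0,100]'
python3 - <<'E'
from rig import *
from h import *
import pickle
a=pickle.load(open("top.pkl","rb"));g=get_image("top");pickle.dump(g,open("top3.pkl","rb".replace("r","w")))
s=get_image("side")
C=np.zeros((600,800,3),np.uint8)
C[:400,:400]=crop(a,250,240,100,70,4)[:280,:400].shape and cv2.copyMakeBorder(crop(a,250,240,100,70,4),0,120,0,0,0)
C[:280,400:]=crop(g,250,240,100,70,4)
C[280:600,:400]=crop(s,235,190,180,160,2.2)[:320,:396].shape and cv2.resize(crop(s,235,190,180,144,2.2),(400,320))
C[280:600,400:]=cv2.resize(g["frame"][120:376,200:520,::-1],(400,320))
cv2.imwrite("pics/fin.png",C)
# sub-pixel shift of each part's top between before/after
for n,(u,v) in dict(relay=(269,272),choke=(297,273),cap=(325.5,274),tin=(336,217)).items():
    r=13;u=int(u);t=a["frame"][v-r:v+r+1,u-r:u+r+1].astype(np.float32).mean(2);q=g["frame"][v-r:v+r+1,u-r:u+r+1].astype(np.float32).mean(2)
    W=np.eye(2,3,dtype=np.float32)
    cc,W=cv2.findTransformECC(t,q,W,cv2.MOTION_EUCLIDEAN,(3,200,1e-6))
    c=W@np.array([r,r,1]);print(n,"shift px",c-r,"rot",np.degrees(np.arctan2(W[1,0],W[0,0])),"cc",cc)
print(np.linalg.norm(back(g,269,272,.094)-back(g,270,272,.094))*1e3,"mm/px")
E
```

```text
time_s: 47.4
position: [0.3976, 0.3863, 0.2288]
tool_rot: [[1.0, -0.017, -0.0], [-0.017, -1.0, -0.0], [-0.0, 0.0, -1.0]]
ft_force: [-0.4, -0.7, -0.2]
grip_width: 0.0854
relay shift px [ 0.4381 -0.0833] rot -2.821751 cc 0.9051652794459376
choke shift px [0.3952 0.5156] rot -1.358037 cc 0.7171955770264944
cap shift px [0.1866 0.1661] rot -4.162916 cc 0.9383328345647068
tin shift px [ 0.0009 -0.0032] rot -0.10880102 cc 0.9993227870033037
2.042966619945908 mm/px
```

View pics/fin.png

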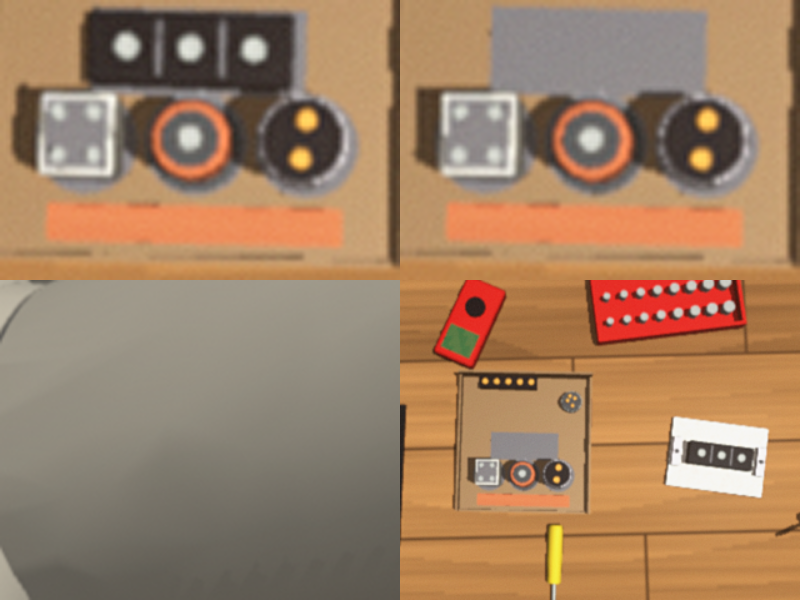

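```bash
python3 -c "
from rig import *
print(close_job())"
```

```text
the job is handed in; nothing more can be done
None
```

The relay, choke and capacitor stood on the mat while I laid the diode block in the test jig. They are now back in their places, and the job was handed in at about 47 s.

**Diode block:** the last top picture of the jig puts it within about 1–2 mm of centre between the stops. The studs and stop holes agree to 0.2 mm; the block's corners read 1.7 mm off along the jig. The block's edges lie within about 0.1° of the jig; the stud line read 0.7° off.

**The three parts:** compared with the first top picture, all three stand upright within about 1 mm of their original places. The capacitor's terminals fall on the same pixels as before.

**Bystanders:** the tin has not moved. I checked the meter and screwdriver only by eye, and they look undisturbed.

**Checks that failed or disagreed:**
- **Turn of the parts:** the automatic image comparison reported turns of 1–4°. I put these down to the missing block and changed shadows and did not re-measure them; by eye the parts are turned as they were.
- **Cameras:** the wrist and top cameras disagreed by 2–3 mm. I placed the block mainly by the wrist view, took a middle value between the two for the grips, and judged the final positions from the top view.
- **Side view:** in the last side picture the arm hid the chassis, so there was no second view of the parts standing.
- **Capacitor on the mat:** I first brought it down about 30 mm too far out, partly over the mat's edge, and corrected this before letting go.

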